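Raise the sander guard to its stop and load the blank

ROBOT

A 6-joint arm with a two-finger parallel gripper is mounted at the origin on the work surface. World frame = base frame: x ahead of the robot, y to its left, z up, the work surface at z = 0. Lengths are in m, angles in degrees, forces in N, time in s.
With the tool pointing down it reaches from about 0.325 to 0.85 m from the base axis. Payload 15.5 kg.
Tool frame: the origin (TCP) lies on the mounting face of the last link; the fingertips stand 191 mm ahead of it and the grasp point (between the pads) lies 172 mm ahead of it; x points along the fingers, y is the direction in which the jaws open and shut, and the axes are right-handed (so a half turn about x gives the same grasp; the last joint's range is limited). The gripper opens to 91 mm and grips with 3 to 60 N. Pads are 32 mm wide; open, the fingers measure 118 mm over their backs; the gripper's body (76 mm by 178 mm) begins 60 mm behind the grasp point.
Start: joints at [-5.472, 28.281, 77.091, -0, 74.628, -5.472], TCP at [0.625, 0, 0.405] pointing down, gripper open.
Joint ranges: [-166.48, 166.48], [-47.26, 123.95], [12.59, 153.08], [-70.14, 250.14], [6.76, 159.57], [-176.63, 176.63]. Speed limits (degrees/s): [108.29, 108.29, 147.25, 172.46, 172.46, 172.46].

INTERFACE

Orientations are given as [roll, pitch, yaw] about the fixed x, y, z axes, in that order (R = Rz(yaw) Ry(pitch) Rx(roll)).
In Python, from station import * gives the robot as it stands.
- The arm moves only by the shell command python3 -m jog 'ROWS' [FORCE]. ROWS is text: rows parted by semicolons, each of 7 numbers parted by spaces: the shift along the tool's x, y, z in m, then the turn, a rotation vector about the tool's x, y, z in degrees, then the finger opening in m, from 0 to 0.0912. A call has 1 to 10 rows; each row shifts and turns the pose as measured when the row begins, along the tool's axes as they then stand; what a row does not reach is not made up. A row lasts 1/8 s, in which the tool goes at most 62.5 mm and 10.7 degrees, less where a joint would pass 70% of its speed; a pose out of reach is approached as far as the arm can. A call with a gripper value outside its range is refused whole. The fingers move at their own pace and stop on an object; FORCE is the grip in N (left out, the last holds). Time passes only in rows, so rows that do not move let the fingers close. It gives the time, the measured TCP pose, the force and the opening at its end, in the units of the state.
- read_state(): the state, without advancing time (a new reading comes with each control period).
- grab_frame(name): name is "scene" or "side" or "wrist"; returns a dict with "image" (480x640x3 uint8, blue, green, red), "depth" (480x640 float32, m along the optical axis (not along the pixel's ray), 0 where there is no reading), "fx", "fy", "cx", "cy" (pixels), "view" (4x4, takes a point from world to camera coordinates). Camera axes: x right, y down, z forward; pixel columns grow to the right and rows downward; lengths in m; the calibration is good to about 2 mm. A picture is of the moment at which its call begins.
- hand_in(): hands the job in, once; it reports no verdict.
The state is a dict: "time_s": time; "joint_positions": joint angles; "joint_vel": joint speeds; "tau": joint torques, N m; "ee_pos": TCP position; "ee_rot": TCP orientation; "force": force on the tool from outside, world axes, zero at the start; "moment": the same for the moment, N m; "width": opening from 0.0 (shut) to 1.0 (fully open).
Only numpy, scipy, OpenCV 4.12 (cv2) and the standard library are available. Lean on these libraries where they do the work, as an engineer would, in place of code of your own. Each camera call takes 0.05 s, during which the arm holds its last target.

TASK

Push up under the orange ledge of the sander's clear guard until the guard bears lightly but surely on the rubber stop near the red height mark (find the stop by feel, do not jam it), and leave the guard up there. Then slide the oak blank along its lane under the guard until it gently meets the end fence, and let go. Leave the other things on the bench alone.

Things in the scene. Friction and masses are not known exactly. Their poses are not given: they have to be found in the camera images.
- machine: guarded spindle sander, fixed. Origin on the bench top under the middle of the guard's front face; x points away from the robot, y left, z up. Deck 15 mm thick (x -260..140, y -220..220 mm). Grey uprights 25 mm wide at y = +-195 mm (x -10..35 mm), 380 mm high, joined by a cross beam at z 338..360 mm. A red-brown spindle stands behind the guard beside the lane.
- sash: the guard: clear panel in an aluminium frame, 355 mm wide (y), 12 thick, 100 tall, counterbalanced; slides straight up and down and stays where it is left. Origin: middle of its lower edge, on its front face; axes as the machine's. Sliding it takes 3 to 9 N (differs from run to run, even all the way up). At the start it is too low for the blank to pass.
- ledge (a point): middle of the lower front edge of the guard's orange lift ledge: 150 mm wide (y), sticking out 40 mm towards the robot, 12 mm thick, flat underneath, level with the guard's lower edge, on its right half (robot's view). Free space under and before it. Push up under it, e.g. with closed fingers tilted 45 to 55 degrees. Axes as the machine's.
- mark (a point): the red height mark, a 6 mm band round the right upright, its middle 200 mm above the bench: the guard's lower edge should end near it. Axes as the machine's.
- stop: black stop on the cross beam; its 20 mm round rubber foot hangs over the guard's top edge. Origin on the bench in the guard's front plane, not at the foot. The foot is screw-set, unmeasured: the guard meets it with its lower edge 7 mm below to 7 mm above the mark. It gives about 1 mm per 4 N; 3 N or more for 0.3 s counts as bearing, over 15 N is too hard.
- fence: sprung end fence across the lane behind the guard, plywood with a black rubber face, 55 mm wide, 85 mm high. Origin at the foot of its front face, on the deck, in the middle of the lane (machine x = +55 mm, y = +100 mm, z = 15 mm); axes as the machine's. It gives about 1 mm per 2.5 N, along x only, and springs back; over 20 N on it is too hard.
- blank_center (a point): centre of the loose oak blank: a glued-up three-layer wooden block 170 mm long (its x, along the lane), 45 mm wide (y), 110 mm high, about 0.6 kg, standing in the lane on the deck, before the guard. When it touches the fence its centre is 85 mm before the fence's face.
- glue: bystander, leave it alone: white glue bottle with an orange cap, 52 mm across, 150 high. Origin under its centre.
- wax: bystander, leave it alone: flat steel tin, 60 mm across, 45 high, standing on the sander's deck. Origin under its centre.
- offcut: bystander, leave it alone: pale wood offcut 100 x 45 x 22 mm lying on the sander's deck. Origin under its centre.
- sandblock: bystander, leave it alone: cork sanding block 110 x 60 x 35 mm. Origin under its centre.
- screwdriver: bystander, leave it alone: screwdriver lying on the bench.
- square: bystander, leave it alone: try square, dark wooden stock and steel blade.
- mallet: bystander, leave it alone: wooden mallet lying on the bench.
- lane (a point): the lane for the blank, a point on the deck's top (z = 15 mm) in the lane's middle, under the guard's front face (machine y = +100 mm). The lane runs along x between two dark guide strips 12 mm high, 51 mm apart, from x = -240 to +45 mm. Axes as the machine's.
Mind the look-alikes: they are no part of the job. Of the things like the part that bears blank_center, leave any that is pink; of the rest the larger one is meant.

How it is judged (in metres and radians):
On the way, in this order (a step that is already met when the one before it is completed fails the run):
1. the guard bears on the rubber stop with at least 3 N for 0.3 s (contact force between sash and stop above 3 N), for 0.3 s.
2. the blank is slid under the guard to within 5 mm of the end fence (x of blank_center in the frame of fence above -0.09 m), for 0.2 s.
At the end, for the whole second after the job is handed in: The guard stays up by itself, its lower edge within 12 mm of the red mark's height; the blank stands upright on the deck in its lane (centre within 6 mm of the lane's middle), its far end within 5 mm of the end fence's face; nothing is touched (z of sash in the frame of mark between -0.012 and 0.012 m and linear speed of sash below 0.01 m/s and x of blank_center in the frame of fence above -0.09 m and y of blank_center in the frame of fence between -0.006 and 0.006 m and z of blank_center in the frame of fence below 0.058 m and angle between blank_center's own z axis and vertical below 0.05 rad).
It fails at once if the guard is pressed on the stop with more than 15 N (contact force between sash and stop above 15 N).
It fails at once if the blank presses on the end fence with more than 20 N (contact force between blank and fence above 20 N).
It fails at once if a bystander is moved by more than 30 mm (distance of any of glue, wax, offcut, sandblock, screwdriver, square, mallet from where it was at the start of the episode above 0.03 m).
It also fails if it takes over 72 s, if anything falls off the work surface, if the arm or the gripper's body presses on something with over 40 N, if the wrist force passes 120 N, or if a joint passes its speed limit or range.

## Working session

There is one attempt and no reset: what is moved stays moved. The work goes in short steps, Python scripts to look and compute and a shell command to move; the robot and the scene stay as the last step left them, time stands still between calls to the robot, and variables do not carry over. Pictures are saved under pics/ and viewed, and the job is handed in when it is done.

```bash
ls; mkdir -p pics; python3 - <<'E'
from station import *
import cv2, numpy as np
s=read_state(); print(s)
for n in ["scene","side","wrist"]:
    f=grab_frame(n); cv2.imwrite(f"pics/{n}0.png",f["image"]); np.savez(f"pics/{n}0.npz",**f)
    print(n,f["fx"],f["fy"],f["cx"],f["cy"],np.round(f["view"],3).tolist())
E
```

```text
pics
{'time_s': 0.0, 'joint_positions': array([-5.47257631e+00,  2.83153719e+01,  7.71272996e+01, -1.08188736e-03,
        7.46262639e+01, -5.47263258e+00]), 'joint_vel': array([-0.10341472,  0.00344472,  0.07813876, -0.11224852,  0.05169916,
        0.10096793]), 'tau': array([-1.07322368e-03, -8.78814626e+01, -3.81857479e+01,  7.05250050e-02,
        5.33505273e-02, -1.50444166e-04]), 'ee_pos': array([6.24859082e-01, 4.69404896e-06, 4.04131826e-01]), 'ee_rot': array([-94.60594917,  89.93105677, 175.39439456]), 'force': array([-1.32820753, -0.06159888, -0.1127554 ]), 'moment': array([-0.02317787, -0.02513777, -0.04359752]), 'width': 1.0059432752064446}
scene 502.8689622392372 502.8689622392372 326.59342918164356 243.23469144859038 [[0.224, 0.974, 0.008, -0.109], [0.842, -0.19, -0.505, -0.377], [-0.491, 0.12, -0.863, 1.905], [0.0, 0.0, 0.0, 1.0]]
side 481.9981883759758 481.9981883759758 318.3911659009231 246.30894319235153 [[0.942, -0.335, 0.022, -0.52], [-0.187, -0.579, -0.794, 0.201], [0.278, 0.744, -0.608, 1.261], [0.0, 0.0, 0.0, 1.0]]
wrist 347.9289015629674 347.9289015629674 319.17578385846707 237.70046961274983 [[1.0, 0.0, -0.001, -0.625], [0.001, -0.963, 0.269, -0.031], [-0.001, -0.269, -0.963, 0.391], [0.0, 0.0, 0.0, 1.0]]
```

View pics/scene0.png

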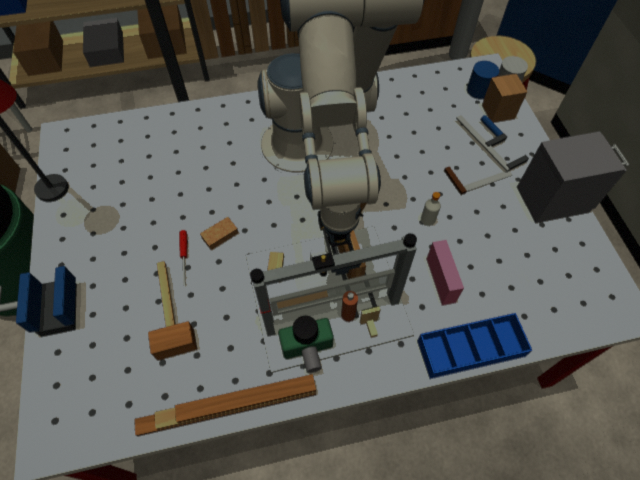

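View pics/side0.png

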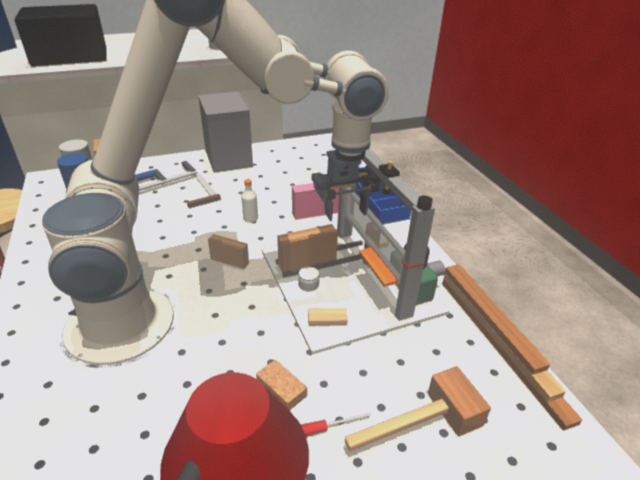

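View pics/wrist0.png

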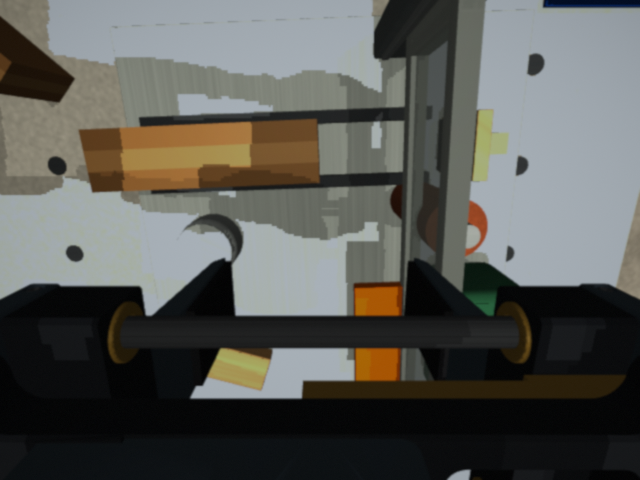

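The intended blank is the oak block standing in the lane at side (308,248) / wrist (200,155). The look-alikes are the pink block at side (308,200) / scene (445,270), and the smaller brown block at side (228,250). I'll confirm this in enlarged crops.

```bash
python3 - <<'E'
import cv2
a=cv2.imread('pics/side0.png')[160:340,190:470]; cv2.imwrite('pics/c1.png',cv2.resize(a,None,fx=2.8,fy=2.8,interpolation=cv2.INTER_CUBIC))
a=cv2.imread('pics/scene0.png')[210:380,230:480]; cv2.imwrite('pics/c2.png',cv2.resize(a,None,fx=3.2,fy=3.2,interpolation=cv2.INTER_CUBIC))
E
cat > h.py <<'E'
import numpy as np, cv2
def load(n): return dict(np.load(f'pics/{n}.npz'))
def ray(f,u,v):
    R=f['view'][:3,:3];t=f['view'][:3,3]
    o=-R.T@t; d=R.T@np.array([(u-f['cx'])/f['fx'],(v-f['cy'])/f['fy'],1.0]); return o,d
def onz(f,u,v,z):
    o,d=ray(f,u,v); return o+d*(z-o[2])/d[2]
def cloud(f):
    R=f['view'][:3,:3];t=f['view'][:3,3]
    v,u=np.mgrid[0:480,0:640]; Z=f['depth']
    P=np.stack([(u-f['cx'])/f['fx']*Z,(v-f['cy'])/f['fy']*Z,Z],-1)
    W=(P-t)@R; W[Z<=0]=np.nan; return W
def proj(f,p):
    q=f['view'][:3,:3]@np.asarray(p)+f['view'][:3,3]; return f['fx']*q[0]/q[2]+f['cx'],f['fy']*q[1]/q[2]+f['cy']
E
python3 - <<'E'
from h import *
f=load('wrist0')
W=cloud(f)
hsv=cv2.cvtColor(f['image'],cv2.COLOR_BGR2HSV)
# ledge orange
m=cv2.inRange(hsv,(8,200,180),(20,255,255)); m[:270]=0;m[:, :340]=0
ys,xs=np.nonzero(m);print('ledge px',xs.min(),xs.max(),ys.min(),ys.max()); print('z',np.nanpercentile(W[m>0][:,2],[5,50,95]))
for u,v in [(200,155),(120,160),(300,150),(390,115),(390,182),(145,120),(300,117),(350,115),(350,181),(200,190),(160,120)]: print((u,v),np.round(W[v,u],3), 'z.027:',np.round(onz(f,u,v,.027),3))
g=load('scene0');W2=cloud(g)
for u,v in [(257,276),(410,241),(322,262),(349,300)]: print((u,v),np.round(W2[v,u],3),np.round(onz(g,u,v,.38),3))
s=load('side0');W3=cloud(s)
hs=cv2.cvtColor(s['image'],cv2.COLOR_BGR2HSV)
r=cv2.inRange(hs,(0,120,80),(8,255,255))|cv2.inRange(hs,(172,120,80),(180,255,255)); r[:, :395]=0;r[:,435:]=0;r[:240]=0;r[285:]=0
ys,xs=np.nonzero(r);print(xs.min(),xs.max(),ys.min(),ys.max(),np.nanmedian(W3[r>0],axis=0))
E
```

```text
Traceback (most recent call last):
ValueError: zero-size array to reduction operation minimum which has no identity
```

View pics/c1.png

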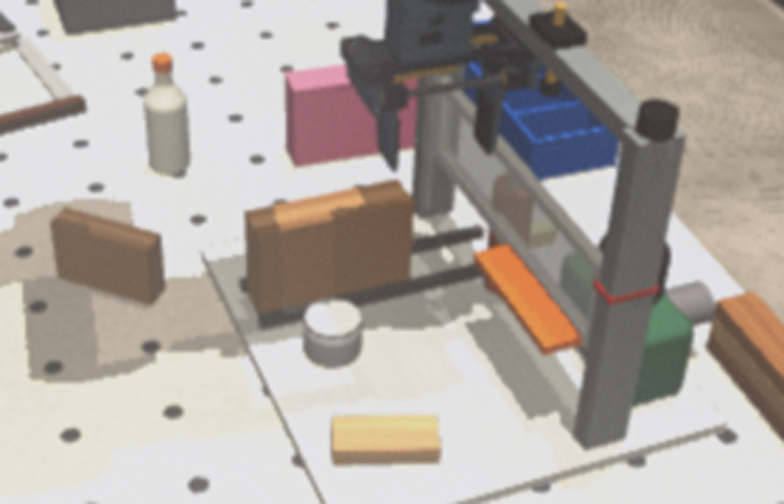

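View pics/c2.png

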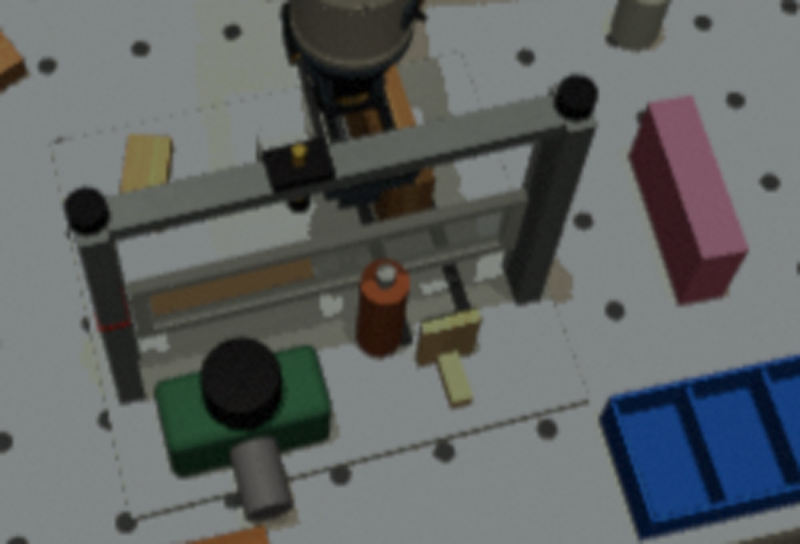

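The crops confirm it. The larger oak block stands between the dark strips in the lane (crop 330,245). The pink block and the smaller brown block, which is off the deck at (108,255), are the decoys. The sash ledge is orange, at crop (525,295).

```bash
python3 - <<'E'
from h import *
f=load('wrist0')
W=cloud(f)
hsv=cv2.cvtColor(f['image'],cv2.COLOR_BGR2HSV)
print('hsv',hsv[330,375],hsv[300,365])
m=cv2.inRange(hsv,(5,180,120),(25,255,255)); m[:270]=0;m[:, :340]=0;m[380:]=0;m[:,410:]=0
ys,xs=np.nonzero(m);print('ledge px',xs.min(),xs.max(),ys.min(),ys.max()); print('z',np.nanpercentile(W[m>0][:,2],[5,50,95]))
for u,v in [(200,155),(120,160),(300,150),(390,115),(390,182),(145,120),(350,115),(350,181)]: print((u,v),np.round(W[v,u],3), 'z.027:',np.round(onz(f,u,v,.027),3))
g=load('scene0');W2=cloud(g)
for u,v in [(257,276),(410,241),(322,262),(349,300)]: print((u,v),np.round(W2[v,u],3),np.round(onz(g,u,v,.38),3))
s=load('side0');W3=cloud(s)
hs=cv2.cvtColor(s['image'],cv2.COLOR_BGR2HSV)
r=cv2.inRange(hs,(0,120,80),(8,255,255))|cv2.inRange(hs,(172,120,80),(180,255,255)); r[:, :395]=0;r[:,435:]=0;r[:240]=0;r[285:]=0
ys,xs=np.nonzero(r);print('mark',xs.min(),xs.max(),ys.min(),ys.max(),np.nanmedian(W3[r>0],axis=0))
mo=cv2.inRange(hs,(5,180,120),(20,255,255)); mo[:, :350]=0;mo[:,405:]=0;mo[:240]=0;mo[290:]=0
P=W3[mo>0];P=P[np.isfinite(P[:,0])];print('ledge side',np.nanpercentile(P,[1,50,99],axis=0).round(3).tolist())
# blank top
w=W[90:200,70:330].reshape(-1,3); w=w[np.isfinite(w[:,0])&(abs(w[:,2]-.125)<.006)]
hull=cv2.minAreaRect(w[:,:2].astype(np.float32));print('blank top',hull,np.median(w[:,2]))
# whole-ledge top from all
E
python3 - <<'E'
import cv2
a=cv2.imread('pics/wrist0.png')[90:400,60:520]; cv2.imwrite('pics/c3.png',cv2.resize(a,None,fx=1.7,fy=1.7,interpolation=cv2.INTER_CUBIC))
E
```

```text
hsv [60  8 32] [ 17 243 170]
ledge px 355 399 287 379
z [0.11541984 0.11652872 0.11754538]
(200, 155) [0.539 0.066 0.125] z.027: [0.506 0.062 0.027]
(120, 160) [0.48  0.062 0.125] z.027: [0.425 0.057 0.027]
(300, 150) [0.611 0.069 0.125] z.027: [0.606 0.067 0.027]
(390, 115) [0.693 0.1   0.027] z.027: [0.694 0.1   0.027]
(390, 182) [0.697 0.035 0.027] z.027: [0.697 0.035 0.027]
(145, 120) [0.455 0.095 0.027] z.027: [0.455 0.095 0.027]
(350, 115) [0.655 0.1   0.027] z.027: [0.655 0.1   0.027]
(350, 181) [0.656 0.036 0.027] z.027: [0.656 0.036 0.027]
(257, 276) [ 0.719 -0.226  0.382] [ 0.717 -0.227  0.38 ]
(410, 241) [0.706 0.159 0.381] [0.705 0.159 0.38 ]
(322, 262) [ 0.709 -0.066  0.37 ] [ 0.715 -0.067  0.38 ]
(349, 300) [0.727 0.008 0.144] [ 0.826 -0.028  0.38 ]
mark 403 424 261 267 [ 0.68988049 -0.23546673  0.20235753]
ledge side [nan, nan, nan]
blank top ((0.5388171672821045, 0.06504997611045837), (0.1710747927427292, 0.0452004000544548), 2.5198581218719482) 0.12460907375079903
  return np.nanmean(a, axis, out=out, keepdims=keepdims)
```

View pics/c3.png

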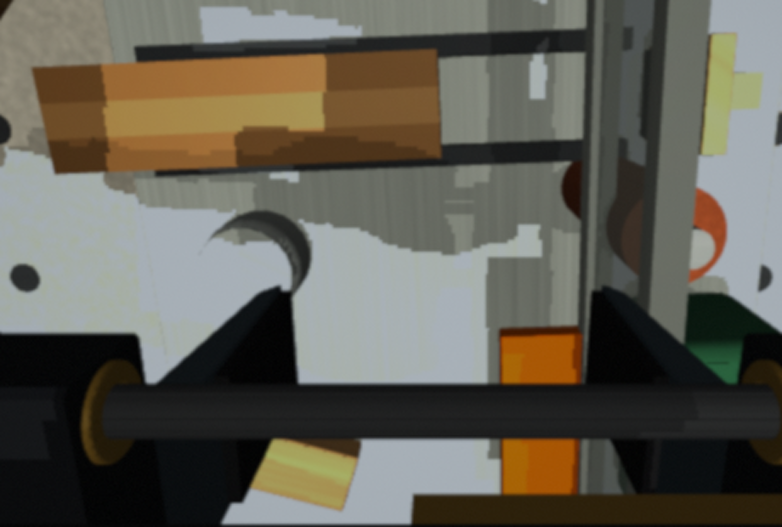

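```bash
python3 - <<'E'
from h import *
from scipy.spatial.transform import Rotation as Ro
f=load('wrist0'); W=cloud(f)
hsv=cv2.cvtColor(f['image'],cv2.COLOR_BGR2HSV)
# strips: points with z ~.027
for a,b,name in [(.08,.115,'left'),(.02,.05,'right')]:
    w=W[np.isfinite(W[...,0])&(abs(W[...,2]-.027)<.003)&(W[...,1]>a)&(W[...,1]<b)&(W[...,0]>.47)&(W[...,0]<.69)]
    p=np.polyfit(w[:,0],w[:,1],1); print(name,len(w),'yaw',np.degrees(np.arctan(p[0])),'y at .6',np.polyval(p,.6),'width',np.percentile(w[:,1]-np.polyval(p,w[:,0]),[1,99]))
g=load('scene0');s=load('side0')
for n,F in (('scene',g),('side',s),('wrist',f)):
    Wn=cloud(F); hh=cv2.cvtColor(F['image'],cv2.COLOR_BGR2HSV)
    m=cv2.inRange(hh,(5,150,100),(22,255,255))>0
    w=Wn[m]; w=w[np.isfinite(w[:,0])]; w=w[(w[:,0]>.6)&(w[:,0]<.74)&(w[:,1]>-.25)&(w[:,1]<.0)&(w[:,2]>.09)&(w[:,2]<.14)]
    if len(w)>20: print(n,len(w),np.percentile(w,[1,50,99],axis=0).round(4).tolist())
    # guard panel / posts
    w=Wn.reshape(-1,3);w=w[np.isfinite(w[:,0])]
    b=w[(w[:,2]>.33)&(w[:,2]<.365)&(w[:,0]>.66)&(w[:,0]<.76)&(w[:,1]>-.2)&(w[:,1]<.13)]
    t=b[abs(b[:,2]-.36)<.004]
    if len(t)>20:
        p=np.polyfit(t[:,1],t[:,0],1);print(n,'beamtop',len(t),'yaw',np.degrees(np.arctan(-p[0])),'x at y=-.034',np.polyval(p,-.034),np.percentile(t[:,0]-np.polyval(p,t[:,1]),[2,98]))
    # sash top?
R=Ro.from_euler('xyz',[-94.606,89.931,175.394],degrees=True).as_matrix();print(R.round(3))
E
python3 - <<'E'
import cv2
E
```

```text
left 2342 yaw 1.4987798814865685 y at .6 0.09899063442367263 width [-0.00621901  0.00534221]
right 1449 yaw 3.644551376493098 y at .6 0.03315919010354414 width [-0.00575526  0.00648457]
scene beamtop 1184 yaw 2.0309413260001534 x at y=-.034 0.7067049794223066 [-0.01549459  0.01462707]
side 510 [[0.6548, -0.1908, 0.1133], [0.675, -0.1209, 0.1168], [0.6953, -0.0434, 0.1205]]
side beamtop 552 yaw 1.7186261970396894 x at y=-.034 0.7034668091923233 [-0.01375556  0.01620797]
wrist 2809 [[0.6552, -0.1316, 0.1125], [0.6751, -0.0996, 0.1165], [0.6952, -0.0412, 0.118]]
[[-0.001  1.    -0.   ]
 [ 0.     0.    -1.   ]
 [-1.    -0.001 -0.   ]]
```

```bash
python3 -m jog '0 -.035 .024 0 0 0 0; 0 -.035 .024 0 0 0 0; 0 -.035 .024 0 0 0 0; 0 -.035 .024 0 0 0 0; 0 -.035 .024 0 0 0 0; 0 0 0 0 0 0 0'
cat > tgt.py <<'E'
import numpy as np,sys
from station import *
from scipy.spatial.transform import Rotation as Ro
def tgt(theta,yaw=2.0):
    t=np.radians(theta);c,s=np.cos(t),np.sin(t)
    x=np.array([c,0,-s]);z=np.array([-s,0,-c]);y=np.cross(z,x)
    return Ro.from_euler('z',yaw,degrees=True).as_matrix()@np.stack([x,y,z],1)
def delta(theta,pos=None,yaw=2.0):
    s=read_state();R=Ro.from_euler('xyz',s['ee_rot'],degrees=True).as_matrix()
    Rt=tgt(theta,yaw)
    print('t',round(s['time_s'],2),'pos',s['ee_pos'].round(4),'rv deg tool',np.degrees(Ro.from_matrix(R.T@Rt).as_rotvec()).round(2),'F',s['force'].round(2),'q',s['joint_positions'].round(0))
    if pos is not None: print('shift tool',(R.T@(np.array(pos)-s['ee_pos'])).round(4))
E
python3 -c "
from tgt import *
delta(90);delta(45)"
```

```text
time_s: 0.9
ee_pos: [0.4444, -0.1227, 0.403]
ee_rot: [-98.0, 89.8, 172.1]
force: [0.5, -0.2, -0.4]
width: 0.373
t 0.9 pos [ 0.4444 -0.1227  0.403 ] rv deg tool [88.07  0.1   0.14] F [ 0.47 -0.2  -0.4 ] q [-23.  15.  99.  -0.  66. -23.]
t 0.9 pos [ 0.4444 -0.1227  0.403 ] rv deg tool [83.08 35.71 34.56] F [ 0.47 -0.2  -0.4 ] q [-23.  15.  99.  -0.  66. -23.]
```

```bash
python3 -m jog '0 0 0 9.8 0 0 0; 0 0 0 9.8 0 0 0; 0 0 0 9.8 0 0 0; 0 0 0 9.8 0 0 0; 0 0 0 9.8 0 0 0; 0 0 0 9.8 0 0 0; 0 0 0 9.8 0 0 0; 0 0 0 9.8 0 0 0; 0 0 0 9.8 0 0 0'
python3 -c "
from tgt import *
delta(45)"
```

```text
time_s: 2.02
ee_pos: [0.4485, -0.1207, 0.4026]
ee_rot: [-44.6, 89.9, 134.5]
force: [0.5, 0.5, -0.2]
width: 0.005
t 2.02 pos [ 0.4485 -0.1207  0.4026] rv deg tool [-2.75 45.06 -1.06] F [ 0.51  0.46 -0.24] q [-22.  16.  99.   0.  66.  68.]
```

```bash
python3 -m jog '0 0 0 -.6 9 -.2 0; 0 0 0 -.6 9 -.2 0; 0 0 0 -.6 9 -.2 0; 0 0 0 -.6 9 -.2 0; 0 0 0 -.6 9 -.2 0'
python3 -c "
from tgt import *
delta(45,[.45,-.119,.204])
from h import *
f=grab_frame('wrist');cv2.imwrite('pics/w1.png',f['image'])"
```

```text
time_s: 2.65
ee_pos: [0.4523, -0.1172, 0.4027]
ee_rot: [-179.2, 48.3, 3.1]
force: [0.9, 2.1, 0.1]
width: 0.002
t 2.65 pos [ 0.4523 -0.1172  0.4027] rv deg tool [0.   3.32 0.71] F [0.89 2.15 0.09] q [-29.  11. 114.  51.  27.  18.]
shift tool [0.1468 0.0035 0.1339]
```

View pics/w1.png

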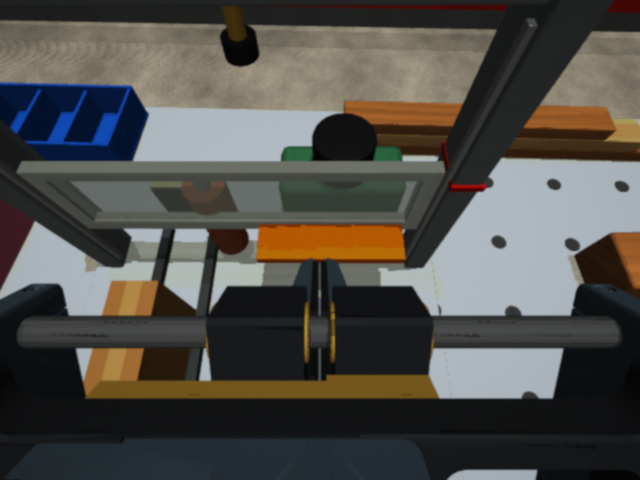

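The wrist view shows the closed fingers (320,290) centred below the orange ledge (258–405, 228–260). The blank is clear to the left at (130,330). Next I lower the tool.

```bash
python3 -m jog '.029 0 .027 0 1 0 0; .029 0 .027 0 1 0 0; .029 0 .027 0 1 0 0; .029 0 .027 0 0 0 0; .025 0 .022 0 0 0 0;0 0 0 0 0 0 0'
python3 -c "
from tgt import *
delta(45,[.524,-.117,.204])"
```

```text
time_s: 3.45
ee_pos: [0.4614, -0.1101, 0.2546]
ee_rot: [-177.5, 45.4, 5.6]
force: [0.6, 0.6, 0.2]
width: 0.005
t 3.45 pos [ 0.4614 -0.1101  0.2546] rv deg tool [0.06 0.43 2.54] F [0.57 0.55 0.18] q [-29.  31. 124. 120.  27. -56.]
shift tool [ 0.0794  0.0126 -0.0089]
```

```bash
python3 -m jog '.01 0.002 .01 0 0 .8 0; .01 .002 .01 0 0 .8 0; .01 .002 .01 0 0 .8 0; .006 .002 .006 0 0 0 0;0 0 0 0 0 0 0'
python3 -c "
from tgt import *
delta(45,[.524,-.117,.204])"
```

```text
time_s: 4.08
ee_pos: [0.4652, -0.1154, 0.2077]
ee_rot: [-179.1, 44.9, 3.3]
force: [0.0, 0.7, 1.1]
width: 0.006
t 4.08 pos [ 0.4652 -0.1154  0.2077] rv deg tool [-0.04 -0.09  0.89] F [0.03 0.66 1.08] q [-28.  38. 125. 136.  32. -73.]
shift tool [ 0.0441  0.0043 -0.0388]
```

```bash
python3 -m jog '.015 .001 -.013 0 0 .3 0; .015 .001 -.013 0 0 .3 0; .013 .001 -.012 0 0 .3 0; 0 0 0 0 0 0 0;0 0 0 0 0 0 0'
python3 - <<'E'
from tgt import *
from h import *
delta(45,[.524,-.117,.204])
f=grab_frame('side');a=f['image'][180:340,250:480];cv2.imwrite('pics/s2.png',cv2.resize(a,None,fx=3.4,fy=3.4))
f=grab_frame('wrist');cv2.imwrite('pics/w2.png',f['image'])
E
```

```text
time_s: 4.7
ee_pos: [0.5245, -0.1154, 0.2084]
ee_rot: [-179.7, 44.7, 2.3]
force: [-0.6, 0.2, -0.7]
width: 0.006
t 4.7 pos [ 0.5245 -0.1154  0.2084] rv deg tool [-0.09 -0.32  0.2 ] F [-0.6   0.2  -0.75] q [-24.  39. 117. 133.  26. -65.]
shift tool [0.0027 0.0016 0.0035]
```

View pics/s2.png

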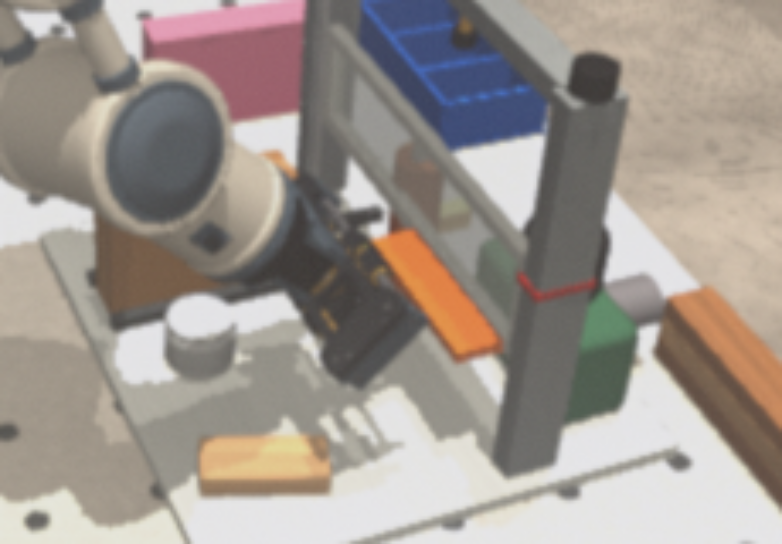

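View pics/w2.png

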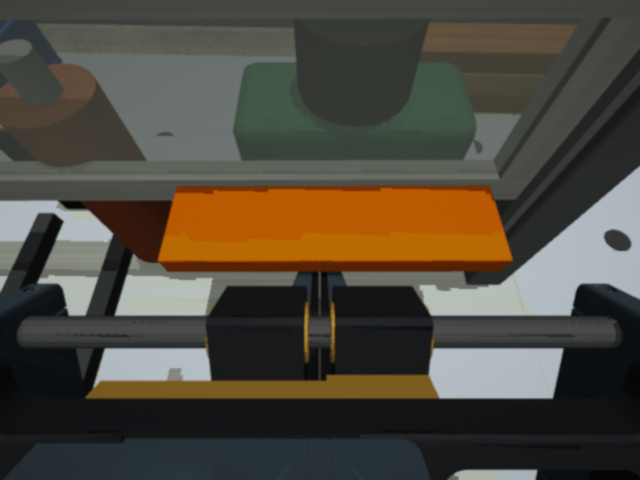

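```bash
python3 -m jog '-.0014 0 -.0014 0 0 0 0;-.0014 0 -.0014 0 0 0 0;-.0014 0 -.0014 0 0 0 0;-.0014 0 -.0014 0 0 0 0'
python3 -m jog '-.0014 0 -.0014 0 0 0 0;-.0014 0 -.0014 0 0 0 0;-.0014 0 -.0014 0 0 0 0;-.0014 0 -.0014 0 0 0 0'
python3 -m jog '-.0014 0 -.0014 0 0 0 0;-.0014 0 -.0014 0 0 0 0;-.0014 0 -.0014 0 0 0 0;-.0014 0 -.0014 0 0 0 0'
```

```text
time_s: 5.3
ee_pos: [0.5226, -0.1155, 0.2156]
ee_rot: [-179.6, 45.0, 2.3]
force: [-0.9, -0.2, -7.0]
width: 0.007
time_s: 5.8
ee_pos: [0.5222, -0.1154, 0.2235]
ee_rot: [-179.6, 45.1, 2.3]
force: [0.2, 0.5, -6.8]
width: 0.005
time_s: 6.3
ee_pos: [0.5222, -0.1154, 0.232]
ee_rot: [-179.6, 45.1, 2.3]
force: [-0.9, -0.7, -6.8]
width: 0.002
```

```bash
python3 -m jog '-.0028 0 -.0028 0 0 0 0;-.0028 0 -.0028 0 0 0 0;-.0028 0 -.0028 0 0 0 0;-.0028 0 -.0028 0 0 0 0;-.0028 0 -.0028 0 0 0 0;-.0028 0 -.0028 0 0 0 0;-.0028 0 -.0028 0 0 0 0;-.0028 0 -.0028 0 0 0 0;-.0028 0 -.0028 0 0 0 0;-.0028 0 -.0028 0 0 0 0'
python3 - <<'E'
from tgt import *
from h import *
delta(45)
f=grab_frame('wrist');cv2.imwrite('pics/w3.png',f['image'])
W=cloud(f);h=cv2.cvtColor(f['image'],cv2.COLOR_BGR2HSV)
m=cv2.inRange(h,(5,150,100),(22,255,255))>0
m[270:]=0;m[:170]=0
w=W[m];w=w[np.isfinite(w[:,0])&(w[:,0]<.71)];print(np.percentile(w,[1,50,99],axis=0).round(4))
E
```

```text
time_s: 7.55
ee_pos: [0.5221, -0.1155, 0.2744]
ee_rot: [-179.6, 45.1, 2.3]
force: [-1.8, 0.0, -8.7]
width: 0.004
t 7.55 pos [ 0.5221 -0.1155  0.2744] rv deg tool [-0.21  0.09  0.23] F [-1.81  0.02 -8.7 ] q [-24.  30. 115. 110.  20. -41.]
[[ 0.6554 -0.1892  0.1738]
 [ 0.6743 -0.116   0.1753]
 [ 0.6968 -0.0429  0.1766]]
```

View pics/w3.png

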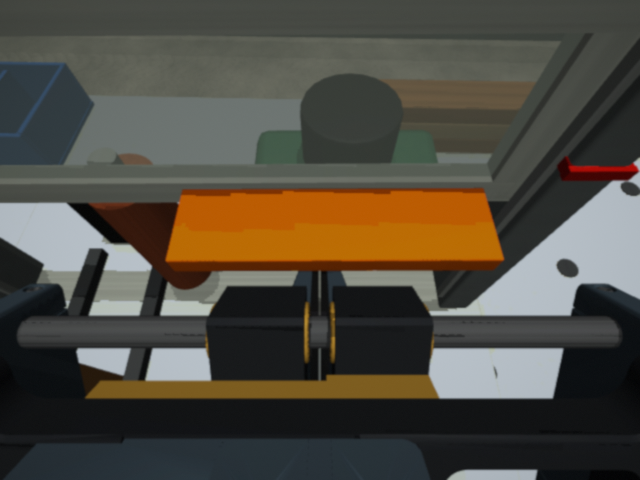

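The guard's lower edge is at 0.163 m (ledge top 0.175 m, wrist (335,230)). The red mark is still above it at (597,170). The sliding force is about 7 N.

```bash
python3 -m jog '-.002 0 -.002 0 0 0 0;-.002 0 -.002 0 0 0 0;-.002 0 -.002 0 0 0 0;-.002 0 -.002 0 0 0 0'
python3 -m jog '-.002 0 -.002 0 0 0 0;-.002 0 -.002 0 0 0 0;-.0014 0 -.0014 0 0 0 0;-.0014 0 -.0014 0 0 0 0;-.0007 0 -.0007 0 0 0 0'
for i in 1; do python3 -m jog '-.0007 0 -.0007 0 0 0 0;-.0007 0 -.0007 0 0 0 0'; done
```

```text
time_s: 8.1
ee_pos: [0.522, -0.1155, 0.2868]
ee_rot: [-179.5, 45.1, 2.3]
force: [-0.6, -1.8, -7.3]
width: 0.012
time_s: 8.72
ee_pos: [0.522, -0.1156, 0.2983]
ee_rot: [-179.5, 45.1, 2.3]
force: [-1.2, -0.7, -6.9]
width: 0.004
time_s: 8.98
ee_pos: [0.522, -0.1156, 0.3003]
ee_rot: [-179.5, 45.1, 2.4]
force: [-1.7, -0.5, -7.4]
width: 0.003
```

```bash
python3 -m jog '-.0004 0 -.0004 0 0 0 0;-.0004 0 -.0004 0 0 0 0;-.0004 0 -.0004 0 0 0 0' | grep -A3 ee_pos
python3 -m jog '-.0004 0 -.0004 0 0 0 0;-.0004 0 -.0004 0 0 0 0' | grep -A3 ee_pos
```

```text
ee_pos: [0.522, -0.1156, 0.3021]
ee_rot: [-179.5, 45.1, 2.4]
force: [-0.6, -0.7, -7.4]
width: 0.003
ee_pos: [0.522, -0.1156, 0.3033]
ee_rot: [-179.5, 45.1, 2.4]
force: [-0.5, -1.1, -5.7]
width: 0.006
```

```bash
python3 -m jog '-.0004 0 -.0004 0 0 0 0;-.0004 0 -.0004 0 0 0 0' | grep -A3 ee_pos
```

```text
ee_pos: [0.522, -0.1155, 0.3045]
ee_rot: [-179.5, 45.1, 2.4]
force: [-1.2, 0.0, -7.1]
width: 0.007
```

```bash
python3 -m jog '-.0004 0 -.0004 0 0 0 0;-.0004 0 -.0004 0 0 0 0' | grep -A3 ee_pos
```

```text
ee_pos: [0.522, -0.1155, 0.3057]
ee_rot: [-179.5, 45.1, 2.4]
force: [-1.8, -0.4, -6.9]
width: 0.007
```

```bash
python3 -m jog '-.0004 0 -.0004 0 0 0 0;-.0004 0 -.0004 0 0 0 0' | grep -A2 ee_pos
```

```text
ee_pos: [0.522, -0.1156, 0.3069]
ee_rot: [-179.5, 45.1, 2.4]
force: [0.1, -0.4, -7.2]
```

```bash
python3 -m jog '-.0004 0 -.0004 0 0 0 0;-.0004 0 -.0004 0 0 0 0' | grep -A2 ee_pos
```

```text
ee_pos: [0.522, -0.1156, 0.3081]
ee_rot: [-179.5, 45.1, 2.4]
force: [-1.3, -0.9, -7.2]
```

```bash
python3 -m jog '-.0004 0 -.0004 0 0 0 0;-.0004 0 -.0004 0 0 0 0' | grep -A2 ee_pos
```

```text
ee_pos: [0.522, -0.1156, 0.3093]
ee_rot: [-179.5, 45.1, 2.4]
force: [-1.0, 0.2, -6.8]
```

```bash
python3 -m jog '-.0004 0 -.0004 0 0 0 0;-.0004 0 -.0004 0 0 0 0' | grep -A2 ee_pos
```

```text
ee_pos: [0.522, -0.1156, 0.3106]
ee_rot: [-179.5, 45.1, 2.4]
force: [-0.8, -0.3, -7.3]
```

```bash
python3 -m jog '-.0004 0 -.0004 0 0 0 0;-.0004 0 -.0004 0 0 0 0' | grep -A2 ee_pos
```

```text
ee_pos: [0.522, -0.1156, 0.3118]
ee_rot: [-179.5, 45.1, 2.4]
force: [-0.5, -1.0, -7.8]
```

```bash
python3 -m jog '-.0004 0 -.0004 0 0 0 0;-.0004 0 -.0004 0 0 0 0' | grep -A2 ee_pos
```

```text
ee_pos: [0.522, -0.1156, 0.313]
ee_rot: [-179.5, 45.1, 2.4]
force: [-0.3, -0.3, -7.5]
```

```bash
python3 -m jog '-.0004 0 -.0004 0 0 0 0;-.0004 0 -.0004 0 0 0 0' | grep -A2 ee_pos
```

```text
ee_pos: [0.5219, -0.1156, 0.314]
ee_rot: [-179.5, 45.1, 2.4]
force: [-1.2, -0.9, -10.0]
```

```bash
python3 -m jog '-.0004 0 -.0004 0 0 0 0' | grep -A2 ee_pos
```

```text
ee_pos: [0.5218, -0.1155, 0.3145]
ee_rot: [-179.5, 45.1, 2.4]
force: [-0.7, -0.1, -10.7]
```

```bash
python3 -m jog '-.0004 0 -.0004 0 0 0 0' | grep -A2 ee_pos
```

```text
ee_pos: [0.5217, -0.1155, 0.3149]
ee_rot: [-179.5, 45.1, 2.4]
force: [-0.3, -1.1, -10.7]
```

```bash
python3 -m jog '-.0004 0 -.0004 0 0 0 0' | grep -A2 ee_pos
```

```text
ee_pos: [0.5215, -0.1155, 0.3153]
ee_rot: [-179.5, 45.2, 2.4]
force: [-1.1, -0.3, -11.6]
```

```bash
python3 -m jog '-.0005 0 -.0005 0 0 0 0' | grep -A2 ee_pos
```

```text
ee_pos: [0.5214, -0.1155, 0.3159]
ee_rot: [-179.5, 45.2, 2.4]
force: [-1.9, -0.8, -12.7]
```

```bash
python3 -m jog '-.0005 0 -.0005 0 0 0 0' | grep -A2 ee_pos;python3 -m jog '0 0 0 0 0 0 0;0 0 0 0 0 0 0' | grep -A2 ee_pos
```

```text
ee_pos: [0.5213, -0.1154, 0.3165]
ee_rot: [-179.5, 45.2, 2.4]
force: [0.4, -1.0, -13.1]
ee_pos: [0.5213, -0.1154, 0.3165]
ee_rot: [-179.5, 45.2, 2.4]
force: [-1.1, -0.7, -11.0]
```

```bash
python3 -m jog '-.0005 0 -.0005 0 0 0 0;-.0005 0 -.0005 0 0 0 0' | grep -A2 ee_pos
```

```text
ee_pos: [0.521, -0.1154, 0.3176]
ee_rot: [-179.5, 45.3, 2.4]
force: [-1.2, -0.8, -14.4]
```

```bash
python3 -m jog '-.0003 0 -.0003 0 0 0 0;-.0002 0 -.0002 0 0 0 0;-.0002 0 -.0002 0 0 0 0' | grep -A2 ee_pos
python3 - <<'E'
from tgt import *
from h import *
f=grab_frame('wrist')
W=cloud(f);h=cv2.cvtColor(f['image'],cv2.COLOR_BGR2HSV)
m=cv2.inRange(h,(5,150,100),(22,255,255))>0
m[270:]=0;m[:170]=0
w=W[m];w=w[np.isfinite(w[:,0])&(w[:,0]<.71)];print(np.percentile(w,[1,50,99],axis=0).round(4))
cv2.imwrite('pics/w4.png',f['image'])
E
```

```text
ee_pos: [0.5207, -0.1153, 0.3183]
ee_rot: [-179.4, 45.3, 2.4]
force: [-1.2, -1.2, -16.1]
[[ 0.6556 -0.1892  0.2147]
 [ 0.6745 -0.1163  0.2163]
 [ 0.6973 -0.0425  0.2176]]
```

View pics/w4.png

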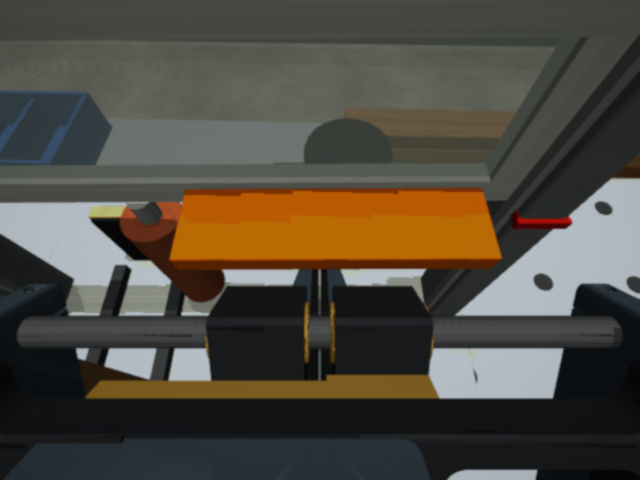

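The guard's lower edge is at 0.204 m, about 4 mm above the mark and within ±7 mm. The stop load is about 9 N (16 N total minus 7 N sliding). Next I back off the ledge and locate the small decoy near the blank's rear.

```bash
python3 -m jog '.002 0 .002 0 0 0 0;.007 0 .007 0 0 0 0;.01 0 .01 0 0 0 0;-.02 0 .02 0 0 0 0;-.03 0 .03 0 0 0 0;-.03 0 .03 0 0 0 0;-.02 0 .02 0 0 0 0; 0 0 0 0 0 0 0'
python3 - <<'E'
from h import *
from tgt import *
delta(90,[.41,.061,.42])
s=load('side0');W=cloud(s)
for u,v in [(209,240),(222,241),(247,252),(246,267),(228,252)]: print((u,v),W[v,u].round(3))
f=load('wrist0');W=cloud(f)
for u,v in [(70,85),(60,90),(10,60),(5,90),(50,100)]: print((u,v),W[v,u].round(3))
f=grab_frame('side');cv2.imwrite('pics/s5.png',f['image'])
E
```

```text
time_s: 14.4
ee_pos: [0.3841, -0.1234, 0.2982]
ee_rot: [179.6, 43.4, 1.7]
force: [0.8, -0.5, 0.3]
width: 0.007
t 14.4 pos [ 0.3841 -0.1234  0.2982] rv deg tool [  0.11 -46.56  -0.26] F [ 0.75 -0.54  0.34] q [-37.  23. 132. 115.  30. -58.]
shift tool [-0.0609 -0.1828 -0.1113]
(209, 240) [0.273 0.186 0.076]
(222, 241) [0.308 0.168 0.077]
(247, 252) [0.373 0.134 0.046]
(246, 267) [ 0.364  0.124 -0.002]
(228, 252) [0.319 0.147 0.049]
(70, 85) [0.372 0.13  0.002]
(60, 90) [0.366 0.124 0.01 ]
(10, 60) [0.375 0.139 0.075]
(5, 90) [0.359 0.117 0.067]
(50, 100) [0.357 0.115 0.013]
```

View pics/s5.png

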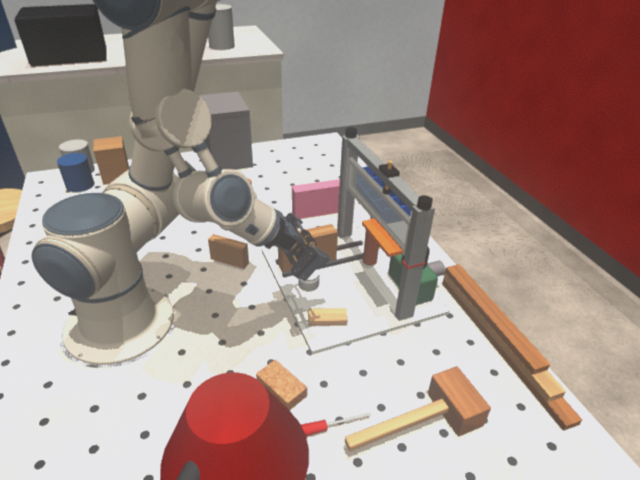

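The guard stays up, its orange ledge (385,235) at the red mark's height, and the bystanders are untouched. Now I raise the tool, turn it vertical and go behind the blank.

```bash
python3 -m jog '-.028 0 -.03 0 0 0 0;-.028 0 -.03 0 0 0 0;-.028 0 -.03 0 0 0 0;0 0 0 0 -8 0 0;0 0 0 0 -8 0 0;0 0 0 0 -8 0 0;0 0 0 0 -8 0 0;0 0 0 0 -8 0 0;0 0 0 0 -8 0 0'
python3 -c "
from tgt import *
delta(90,[.41,.061,.42])"
```

```text
time_s: 15.58
ee_pos: [0.3977, -0.1213, 0.3993]
ee_rot: [-177.6, 84.9, 5.8]
force: [-0.0, 1.0, 0.3]
width: 0.008
t 15.57 pos [ 0.3977 -0.1213  0.3993] rv deg tool [ 1.38 -5.05  0.27] F [-0.04  0.95  0.35] q [-26.  11. 107.   3.  58.  59.]
shift tool [-0.018  -0.1813 -0.0247]
```

```bash
python3 -m jog '0 -.045 -.003 .5 -2.5 0 0;0 -.045 -.003 .5 -2.5 0 0;0 -.045 -.003 .3 0 0 0;0 -.045 -.003 0 0 0 0;0 0 0 0 0 0 0'
python3 -c "
from tgt import *
delta(90,[.41,.061,.25])
from h import *
f=grab_frame('wrist');cv2.imwrite('pics/w6.png',f['image']);np.savez('pics/w6.npz',**f)
W=cloud(f)
w=W.reshape(-1,3);w=w[np.isfinite(w[:,0])&(abs(w[:,2]-.125)<.004)&(w[:,1]>0)&(w[:,1]<.13)&(w[:,0]<.66)]
print(len(w),cv2.minAreaRect(w[:,:2].astype(np.float32)),np.percentile(w,[0.5,99.5],axis=0))"
```

```text
time_s: 16.2
ee_pos: [0.409, 0.0668, 0.4057]
ee_rot: [-167.7, 89.2, 14.5]
force: [0.1, -1.8, -0.6]
width: 0.009
t 16.2 pos [0.409  0.0668 0.4057] rv deg tool [ 0.18 -0.79  0.17] F [ 0.09 -1.79 -0.59] q [  1.  11. 105.   0.  63.  89.]
shift tool [0.1557 0.0063 0.0014]
12145 ((0.51692134141922, 0.06381932646036148), (0.12513762712478638, 0.04510561004281044), 2.475829839706421) [[0.45495647 0.04031828 0.12275553]
 [0.57856127 0.08754661 0.12648956]]
```

View pics/w6.png

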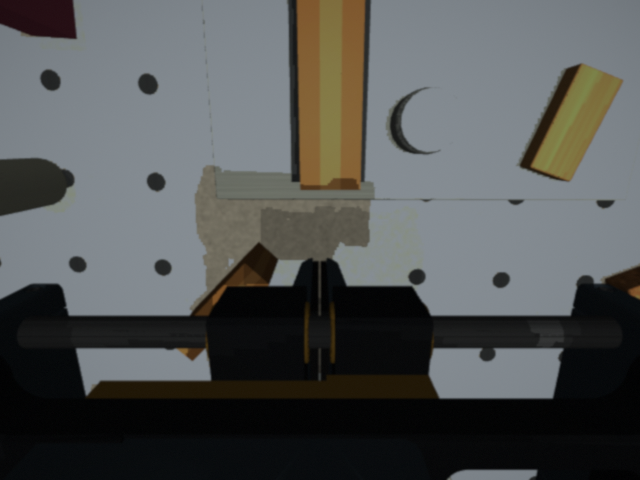

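The view shows the blank's rear end at (330,188), with the fingers at (320,270) in line behind it. The small decoy at (235,295) lies left of the fingers and is lower than the gripper body will be. I descend.

```bash
python3 -m jog '.031 .001 0 0 -.5 0 0;.031 .001 0 0 -.3 0 0;.031 .001 0 0 0 0 0;.031 .001 0 0 0 0 0;.029 .001 0 0 0 0 0;0 0 0 0 0 0 0'
python3 -c "
from tgt import *
delta(90,[.436,.0615,.25])
from h import *
f=grab_frame('wrist');cv2.imwrite('pics/w7.png',f['image'])"
```

```text
time_s: 17.0
ee_pos: [0.417, 0.0583, 0.2521]
ee_rot: [-168.0, 89.2, 13.9]
force: [-0.3, -0.0, 0.3]
width: 0.006
t 17.0 pos [0.417  0.0583 0.2521] rv deg tool [-0.05 -0.82  0.17] F [-0.32 -0.04  0.29] q [ -0.  27. 115.   0.  37.  88.]
shift tool [ 0.0024 -0.0025 -0.019 ]
```

View pics/w7.png

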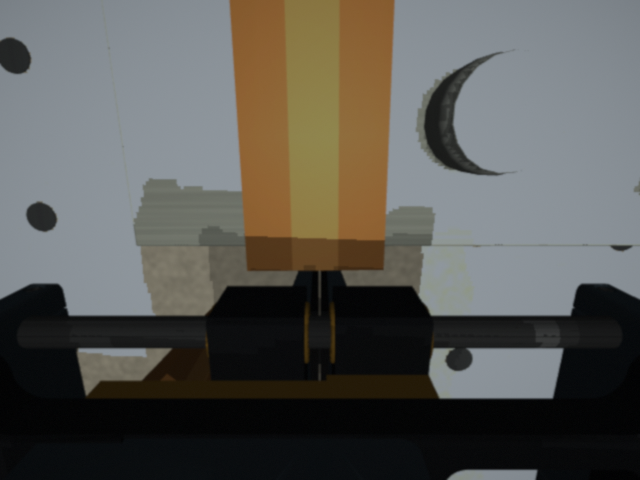

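```bash
python3 -m jog '0 -.002 -.008 0 -.8 0 0;0 0 -.008 0 0 0 0;0 0 -.008 0 0 0 0;0 0 -.006 0 0 0 0'
python3 -m jog '0 0 -.008 0 0 0 0;0 0 -.008 0 0 0 0;0 0 -.008 0 0 0 0;0 0 -.008 0 0 0 0;0 0 -.008 0 0 0 0'
python3 - <<'E'
from tgt import *
from h import *
delta(90,[.5585,.065,.25])
f=grab_frame('wrist');cv2.imwrite('pics/w8.png',f['image'])
W=cloud(f)
w=W.reshape(-1,3);w=w[np.isfinite(w[:,0])&(abs(w[:,2]-.125)<.004)&(w[:,1]>0)&(w[:,1]<.13)&(w[:,0]<.68)]
print(len(w),cv2.minAreaRect(w[:,:2].astype(np.float32)))
E
```

```text
time_s: 17.55
ee_pos: [0.45, 0.0614, 0.2563]
ee_rot: [-147.2, 89.7, 34.8]
force: [-3.0, 0.1, -2.1]
width: 0.007
time_s: 18.18
ee_pos: [0.4922, 0.0629, 0.2562]
ee_rot: [-132.6, 89.8, 49.3]
force: [-5.3, -1.2, 1.9]
width: 0.005
t 18.18 pos [0.4922 0.0629 0.2562] rv deg tool [-0.05 -0.16  0.17] F [-5.33 -1.16  1.89] q [  0.  30. 104.   0.  45.  88.]
shift tool [ 0.0064  0.0002 -0.0663]
42385 ((0.543670117855072, 0.06459768116474152), (0.12744605541229248, 0.04550642520189285), 1.9146090745925903)
```

View pics/w8.png

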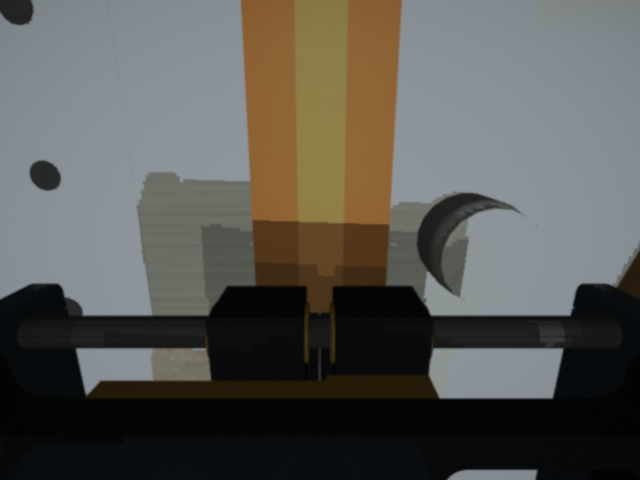

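```bash
python3 -m jog '0.001 0 -.008 0 0 0 0;0.001 0 -.008 0 0 0 0;0.001 0 -.008 0 0 0 0;0 0 -.008 0 0 0 0;0 0 -.008 0 0 0 0;0 0 -.006 0 0 0 0'
python3 - <<'E'
from tgt import *
from h import *
delta(90,[.5585,.065,.25])
f=grab_frame('scene');a=f['image'][220:360,250:440];cv2.imwrite('pics/s9.png',cv2.resize(a,None,fx=4,fy=4,interpolation=cv2.INTER_CUBIC))
np.savez('pics/s9.npz',**f)
f=grab_frame('side');a=f['image'][180:320,270:450];cv2.imwrite('pics/s9b.png',cv2.resize(a,None,fx=4,fy=4,interpolation=cv2.INTER_CUBIC))
E
```

```text
time_s: 18.98
ee_pos: [0.5387, 0.0646, 0.2534]
ee_rot: [-60.0, 89.8, 122.0]
force: [-4.7, -0.7, 0.1]
width: 0.004
t 18.98 pos [0.5387 0.0646 0.2534] rv deg tool [-0.05  0.1   0.17] F [-4.73 -0.7   0.11] q [ 0. 33. 98.  0. 49. 88.]
shift tool [ 0.0033  0.0003 -0.0198]
```

View pics/s9.png

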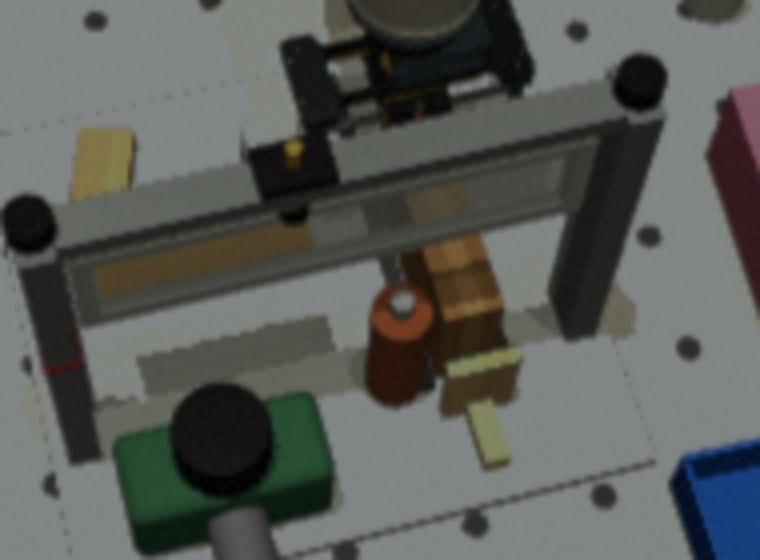

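View pics/s9b.png

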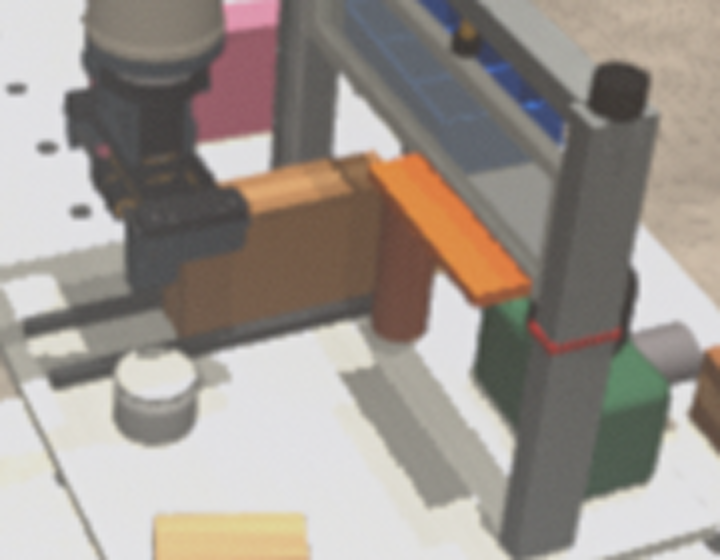

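The blank passes under the guard, its far top edge at scene crop (470,300) and the fence at (483,365). I measure the remaining gap.

```bash
python3 - <<'E'
from h import *
f=load('s9');W=cloud(f)
w=W[280:330,350:385].reshape(-1,3);w=w[np.isfinite(w[:,0])]
b=w[(abs(w[:,2]-.125)<.004)&(w[:,1]>.03)&(w[:,1]<.1)];print('blank top max x',len(b),np.percentile(b[:,0],[50,97,99.5]))
t=w[(abs(w[:,2]-.1)<.004)&(w[:,1]>.03)&(w[:,1]<.1)&(w[:,0]>.7)];print('fence top',len(t),np.percentile(t[:,0],[1,10,50,99]),t[:,1].mean())
print(onz(f,367.5,295.5,.125))
for u,v in [(364,311),(371,309.5),(378,308)]: print(onz(f,u,v,.1))
E
```

```text
blank top max x 239 [0.69760544 0.72476207 0.72731537]
fence top 97 [0.71308258 0.72534037 0.75081266 0.76088608] 0.06607686391525726
[0.71733462 0.06693859 0.125     ]
[0.75188306 0.04898804 0.1       ]
[0.7518652  0.07001561 0.1       ]
[0.75184727 0.09111646 0.1       ]
```

```bash
python3 -m jog '0 0 -.004 0 0 0 0;0 0 -.004 0 0 0 0;0 0 -.004 0 0 0 0' | grep -A2 ee_pos
python3 -m jog '0 0 -.001 0 0 0 0;0 0 -.001 0 0 0 0'| grep -A2 ee_pos
python3 -m jog '0 0 -.001 0 0 0 0;0 0 -.001 0 0 0 0'| grep -A2 ee_pos
```

```text
ee_pos: [0.5501, 0.065, 0.2535]
ee_rot: [-40.2, 89.7, 141.7]
force: [-7.7, -0.8, 4.2]
ee_pos: [0.5516, 0.0651, 0.2535]
ee_rot: [-30.9, 89.7, 151.0]
force: [-8.0, -0.7, 5.9]
ee_pos: [0.5528, 0.0652, 0.2535]
ee_rot: [-23.8, 89.6, 158.1]
force: [-6.7, 0.0, 5.1]
```

```bash
python3 -m jog '0 0 -.0012 0 0 0 0;0 0 -.0012 0 0 0 0'| grep -A2 ee_pos
python3 -m jog '0 0 -.0012 0 0 0 0;0 0 -.0012 0 0 0 0'| grep -A2 ee_pos
python3 - <<'E'
from h import *
from station import *
f=grab_frame('scene');np.savez('pics/s10.npz',**f);W=cloud(f)
w=W[280:330,350:385].reshape(-1,3);w=w[np.isfinite(w[:,0])]
b=w[(abs(w[:,2]-.125)<.004)&(w[:,1]>.03)&(w[:,1]<.1)];print('blank top max x',len(b),np.percentile(b[:,0],[50,97,99.5]))
a=f['image'][270:340,340:400];cv2.imwrite('pics/s10.png',cv2.resize(a,None,fx=8,fy=8,interpolation=cv2.INTER_CUBIC))
E
```

```text
ee_pos: [0.5543, 0.0653, 0.2536]
ee_rot: [-18.7, 89.5, 163.3]
force: [-6.4, -0.3, 4.5]
ee_pos: [0.5559, 0.0653, 0.2536]
ee_rot: [-15.7, 89.3, 166.3]
force: [-6.7, -0.5, 4.1]
blank top max x 311 [0.70716037 0.74088917 0.74346328]
```

View pics/s10.png

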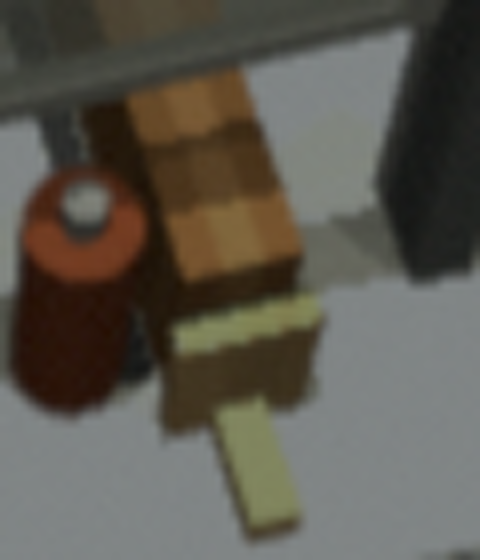

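The blank's far edge (crop 240,265) is now almost at the fence (crop 245,325). I continue in small steps.

```bash
python3 -m jog '0 0 -.0012 0 0 0 0;0 0 -.0012 0 0 0 0'| grep -A2 ee_pos
```

```text
ee_pos: [0.5576, 0.0654, 0.2536]
ee_rot: [-13.6, 89.2, 168.4]
force: [-7.2, -1.4, 3.4]
```

```bash
python3 -m jog '0 0 -.0012 0 0 0 0;0 0 -.0012 0 0 0 0'| grep -A2 ee_pos
```

```text
ee_pos: [0.5591, 0.0655, 0.2537]
ee_rot: [-11.8, 89.1, 170.2]
force: [-6.8, 0.6, 4.8]
```

```bash
python3 -m jog '0 0 -.0012 0 0 0 0;0 0 -.0012 0 0 0 0'| grep -A2 ee_pos
```

```text
ee_pos: [0.5601, 0.0656, 0.2537]
ee_rot: [-9.6, 88.9, 172.4]
force: [-10.6, -0.5, 8.7]
```

```bash
python3 -m jog '0 0 -.001 0 0 0 0'| grep -A2 ee_pos
python3 - <<'E'
from h import *
from station import *
f=grab_frame('scene');np.savez('pics/s11.npz',**f);W=cloud(f)
w=W[280:330,350:385].reshape(-1,3);w=w[np.isfinite(w[:,0])]
b=w[(abs(w[:,2]-.125)<.004)&(w[:,1]>.03)&(w[:,1]<.1)];print('blank top max x',len(b),np.percentile(b[:,0],[50,97,99.5]))
a=f['image'][270:340,340:400];cv2.imwrite('pics/s11.png',cv2.resize(a,None,fx=8,fy=8,interpolation=cv2.INTER_CUBIC))
E
```

```text
ee_pos: [0.5603, 0.0656, 0.2537]
ee_rot: [-8.5, 88.8, 173.4]
force: [-9.1, -0.1, 7.4]
blank top max x 323 [0.70796766 0.74418176 0.74632316]
```

View pics/s11.png

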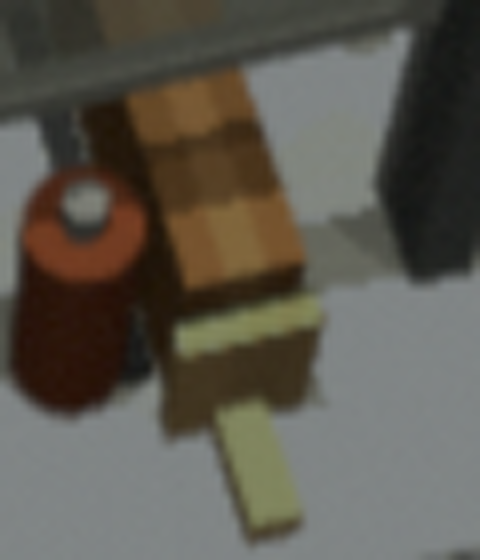

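```bash
python3 -m jog '0 0 -.0012 0 0 0 0;0 0 -.0012 0 0 0 0'| grep -A2 ee_pos
```

```text
ee_pos: [0.5609, 0.0657, 0.2537]
ee_rot: [-6.8, 88.6, 175.2]
force: [-11.6, -0.5, 9.6]
```

The push force has gone from 6.8 to 11.6 N, so the fence is loaded by about 4–5 N. I back off.

```bash
python3 -m jog '0 0 .002 0 0 0 0;0 0 .004 0 0 0 0;0 0 .01 0 0 0 0;0 0 .02 0 0 0 0;0 0 .03 0 0 0 0;0 0 .03 0 0 0 0;-.03 0 .03 0 0 0 0;-.04 0 0 0 0 0 0;-.04 0 0 0 0 0 0;0 0 0 0 0 0 0'
python3 - <<'E'
from h import *
from station import *
f=grab_frame('scene');np.savez('pics/s12.npz',**f)
a=f['image'][200:360,230:440];cv2.imwrite('pics/s12.png',cv2.resize(a,None,fx=3.6,fy=3.6,interpolation=cv2.INTER_CUBIC))
f=grab_frame('side');np.savez('pics/d12.npz',**f);a=f['image'][180:340,250:450];cv2.imwrite('pics/d12.png',cv2.resize(a,None,fx=3.6,fy=3.6,interpolation=cv2.INTER_CUBIC))
f=grab_frame('wrist');cv2.imwrite('pics/w12.png',f['image']);np.savez('pics/w12.npz',**f)
for n in ('s12','d12','w12'):
  F=load(n);w=cloud(F).reshape(-1,3);w=w[np.isfinite(w[:,0])]
  b=w[(abs(w[:,2]-.125)<.004)&(w[:,1]>.03)&(w[:,1]<.1)&(w[:,0]>.55)&(w[:,0]<.76)]
  if len(b)>50: print(n,len(b),np.percentile(b[:,0],[.5,3,97,99.5]),cv2.minAreaRect(b[:,:2].astype(np.float32)))
  l=w[(w[:,0]>.66)&(w[:,0]<.69)&(w[:,1]>-.18)&(w[:,1]<-.06)&(w[:,2]>.15)&(w[:,2]<.26)]
  if len(l)>50: print('ledge top z',np.median(l[:,2]))
E
```

```text
time_s: 22.92
ee_pos: [0.4299, 0.0608, 0.3697]
ee_rot: [-7.9, 88.8, 174.1]
force: [-0.1, 0.5, -0.1]
width: 0.006
s12 348 [0.66552992 0.66864864 0.74378496 0.74567503] ((0.7057802677154541, 0.06067575514316559), (0.08168221265077591, 0.05717756971716881), 0.6073407530784607)
d12 480 [0.57519529 0.57841723 0.73040895 0.74058948] ((0.6596899032592773, 0.06719022989273071), (0.17137771844863892, 0.05450408533215523), 0.8950226902961731)
ledge top z 0.2151963102031373
```

View pics/s12.png

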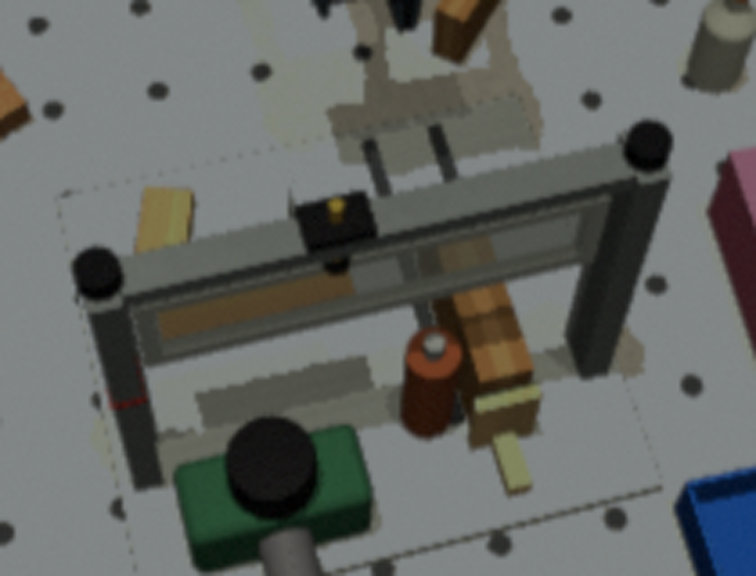

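View pics/d12.png

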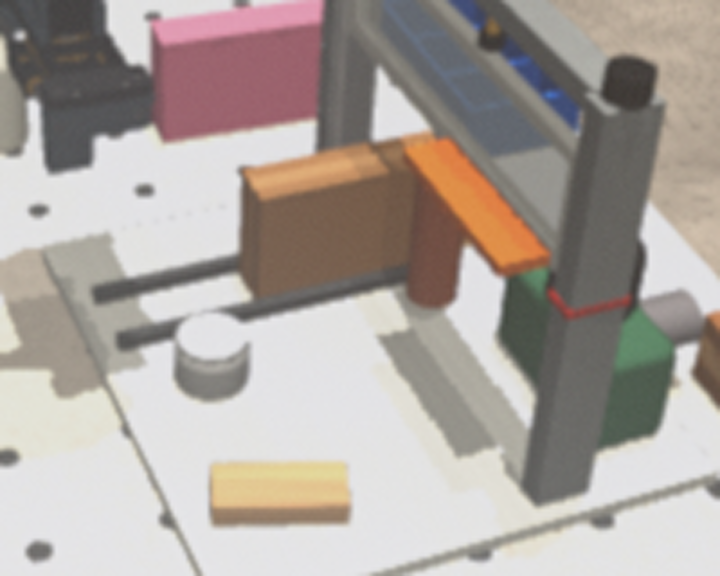

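The blank stands upright in the lane against the fence. Its centre is at (0.660, 0.067), against a predicted (0.6595, 0.068) for touching. The guard's lower edge is at about 0.203 m, the gripper is clear, and the tin and offcut are unmoved.

```bash
python3 -c "
from station import *
print(hand_in())"
```

```text
the job is handed in; nothing more can be done
None
```

The guard is up on the rubber stop, the oak blank is against the end fence, and the job is handed in at about 23 s. `hand_in()` gives no verdict, so I have only my own checks.

- **Guard:** I pushed up under the orange ledge with closed fingers tilted 45°. Sliding took about 7 N, and the load then rose to about 16 N, so the stop carried roughly 9 N at most. That is an estimate from the wrist force, which carries about 1 N of noise. After I let go, the lower edge stayed at 0.203–0.204 m, 3–4 mm above the mark.
- **Blank:** I slid it under the guard from its rear end. The push force rose from about 7 to 11.6 N at the fence, so the fence took about 5 N before I backed away. The side view puts its centre at x = 0.660 m, matching my estimate for touching the fence to within 1 mm. It stands upright in the lane.
- **Bystanders:** The tin and offcut show no movement in the last views. I did not measure the other bystanders again at the end, but the arm did not come near them.
- **Where readings disagreed:**
  - Early estimates of the machine's x position differed by up to 7 mm between views; the later contacts supported about 0.693 m.
  - The tool height suggested about 5 mm of travel after first touching the stop. The camera and the force suggested about 2 mm; I attribute the difference to the arm flexing or the fingers slipping.

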